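# Sort the odds and ends under the window

## Robot

A 6-joint arm with a two-finger parallel gripper is mounted at the origin on the work surface. World frame = base frame: x ahead of the robot, y to its left, z up, the work surface at z = 0. Lengths are in mm, angles in degrees, forces in N, time in s.
With the tool pointing down it reaches from about 300 to 850 mm from the base axis. Payload 4.2 kg.
Tool frame: the origin (TCP) lies midway between the tips of the shut fingers; the grasp point (between the pads) lies 19 mm behind it; z points along the fingers, y is the line along which they close (so a half turn about z gives the same grasp; the last joint's range is limited). The gripper opens to 91 mm and grips with 3 to 60 N. Pads are 32 mm wide; open, the fingers measure 118 mm over their backs; the gripper's body (76 mm by 178 mm) begins 60 mm behind the grasp point.
Start: joints at [70.76, 18.312, 89.639, -0, 72.044, -1.146], TCP at [178.585, 546.583, 190.976] pointing down, gripper open.
Joint ranges: [-177.97, 177.97], [-48.28, 115.42], [12.27, 149.76], [-77.06, 257.06], [2.81, 150.46], [-146.56, 146.56]. Speed limits (degrees/s): [147.25, 147.25, 180, 180, 180, 180].

## Interface

Orientations are given as [roll, pitch, yaw] about the fixed x, y, z axes, in that order (R = Rz(yaw) Ry(pitch) Rx(roll)).
In Python, from workcell import env gives the robot as it stands.
- The arm moves only by the shell command python3 -m jog 'ROWS' [FORCE]. ROWS is a JSON object of lists of equal length, an entry for each row: "jaw": the finger opening in mm, from 0 to 91.2; "slide": the shift along the tool's x, y, z in units of 30 mm (1.0 is 30 mm), a list of three; "spin": the turn about the tool's z in units of 8 degrees (1.0 is 8 degrees). In form: {"jaw": [jaw, ...], "slide": [[dx, dy, dz], ...], "spin": [spin, ...]}. A call has 1 to 10 rows; each row shifts and turns the commanded pose from where the row before left it, along the tool's axes as they then stand; what a row does not reach is not made up. A row lasts 1/10 s, in which the tool goes at most 50 mm and 8.59 degrees, less where a joint would pass 70% of its speed; a pose out of reach is approached as far as the arm can. A call is refused whole if a number of a shift passes 1 or a number of a turn 1, either way. A call with a gripper value outside its range is refused whole. The fingers move at their own pace and stop on an object; FORCE is the grip in N (left out, the last holds). Time passes only in rows, so rows that do not move let the fingers close. It gives the time, the measured TCP pose, the force, the opening and the grip force at its end, in the units of the state.
- env.state(): the state, without advancing time (a new reading comes with each control period).
- env.grab_frame(name): name is "scene" or "top" or "wrist"; returns the picture (384x512x3 uint8, red, green, blue); there is no depth.
- env.camera_model(name): a dict with "fx", "fy", "cx", "cy" (pixels), "camera_from_world" (4x4, takes a point from world to camera coordinates). Camera axes: x right, y up, looking along -z (the intrinsics and any distortion apply to the point x, -y, -z); pixel columns grow to the right and rows downward; lengths in mm; the calibration is good to about 2 mm. A picture is of the moment at which its call begins: read the wrist's pose just before it. camera_model takes no time and is no camera call; for the wrist camera it gives the pose at the moment of the call.
- env.job_done(): hands the job in; it is judged then, once.
The state is a dict: "time_s": time; "qpos": joint angles; "qvel": joint speeds; "effort": joint torques, N m; "ee_pos": TCP position; "ee_rot": TCP orientation; "force": force on the tool from outside, world axes, zero at the start; "torque": the same for the moment, N m; "gripper_width": finger opening in mm; "gripper_force": force on a finger pad.
Only numpy, scipy, OpenCV 4.12 (cv2) and the standard library are available. Lean on these libraries where they do the work, as an engineer would, in place of code of your own. Each camera call takes 0.05 s, during which the arm holds its last target. There are 200 camera calls.

## Task

Please put away the odds and ends lying in front of the containers: stand both spools of thread upright in the open tin, stand one torch cell upright in each of the two bays of the blue tray, and put the naartjie in the brown bowl. Set each thing down rather than dropping it, and leave the spray bottle and the folded glasses where they are.

Things in the scene. Friction and masses are not known exactly. Their poses are not given: they have to be found in the camera images.
- spool_red: sewing-thread spool standing upright, red thread between two pale wooden end discs, a disc of the same colour on top, 32 mm diameter (30 mm over the thread), 60 mm tall, about 30 g; origin at the centre of its underside, z up its axis. Rigid; it goes in the tin
- spool_green: sewing-thread spool standing upright, green thread between two pale wooden end discs, a disc of the same colour on top, 32 mm diameter (30 mm over the thread), 60 mm tall, about 30 g; origin at the centre of its underside, z up its axis. Rigid; it goes in the tin
- cell_a: large dry torch cell (one of two alike), black with a copper band near the top and a small steel button on top, standing upright, 34 mm diameter, 61 mm tall, about 140 g; origin at the centre of its underside, z up its axis towards the button. Either bay of the tray will do
- cell_b: large dry torch cell (one of two alike), black with a copper band near the top and a small steel button on top, standing upright, 34 mm diameter, 61 mm tall, about 140 g; origin at the centre of its underside, z up its axis towards the button. Either bay of the tray will do
- naartjie: small orange citrus fruit, slightly flattened ball with a flat foot, 56 mm diameter, 47 mm tall, widest at half height, 50 to 100 g, firm; origin at its centre (24 mm above its foot), z up at the start. It goes in the bowl
- tin: shallow brass-coloured rectangular trinket tin, fixed in place, 108 mm along its x by 154 mm along its y outside, 28 mm high, 2 mm walls and floor (inside 104 x 150 mm, no divider, floor top 2 mm above its underside); its hinged flap lies folded right back, sloping from the +x rim to the table and reaching 153 mm in +x from the origin. Origin at the centre of the box's underside, z up
- tray: small open blue plastic tray, fixed in place, 64 mm along its x by 124 mm along its y outside, 26 mm high, 4 mm walls and floor, one 4 mm divider of full height across its middle making two bays side by side along y: each bay is 56 x 56 mm inside, centred at y = -30 and y = +30 mm, floor top 4 mm above its underside. Origin at the centre of the underside, z up
- bowl: brown ceramic bowl, round, fixed in place, 160 mm across the rim, 45 mm high, 5 mm wall, flat inner floor about 90 mm across and 6 mm above its underside. Origin at the centre of the underside, z up
- spray_bottle: bystander, loose: pale blue plastic spray bottle with a white press button, standing, 58 mm diameter, 146 mm tall; origin at the centre of its underside, z up. Leave alone
- glasses: bystander, loose: folded black reading glasses lying flat, 136 mm along x by 44 mm along y, 16 mm high; origin at the centre of the underside. Leave alone

How it is judged (in metres and radians):
At the end, for the whole second after the job is handed in: spools upright (within 0.15 rad) on the tin's floor; one torch cell upright (same) on the floor of each tray bay; naartjie in the bowl, centre within 55 mm of the bowl's axis and 15 to 50 mm above its underside; all released and at rest (under 0.02 m/s, 0.3 rad/s) (x of spool_red in the frame of tin between -0.04 and 0.04 m and y of spool_red in the frame of tin between -0.063 and 0.063 m and z of spool_red in the frame of tin between -0.003 and 0.01 m and angle between each of spool_red, spool_green, cell_a, cell_b's own z axis and vertical below 0.15 rad and x of spool_green in the frame of tin between -0.04 and 0.04 m and y of spool_green in the frame of tin between -0.063 and 0.063 m and z of spool_green in the frame of tin between -0.003 and 0.01 m and x of cell_a in the frame of tray between -0.016 and 0.016 m and y of cell_a in the frame of tray between -0.048 and 0.048 m and z of cell_a in the frame of tray between -0.003 and 0.012 m and x of cell_b in the frame of tray between -0.016 and 0.016 m and y of cell_b in the frame of tray between -0.048 and 0.048 m and z of cell_b in the frame of tray between -0.003 and 0.012 m and ((y of cell_a in the frame of tray below -0.01 m and y of cell_b in the frame of tray above 0.01 m) or (y of cell_b in the frame of tray below -0.01 m and y of cell_a in the frame of tray above 0.01 m)) and horizontal distance between naartjie and bowl below 0.055 m and z of naartjie in the frame of bowl between 0.015 and 0.05 m and linear speed of each of spool_red, spool_green, cell_a, cell_b, naartjie below 0.02 m/s and angular speed of each of spool_red, spool_green, cell_a, cell_b, naartjie below 0.3 rad/s); the robot touches nothing.
It fails at once if a thing to be sorted is dropped: it moves faster than 0.9 m/s with no finger on it (a free fall of about 4 cm) ((linear speed of spool_red above 0.9 m/s and contact force between the fingers and spool_red below 0.05 N) or (linear speed of spool_green above 0.9 m/s and contact force between the fingers and spool_green below 0.05 N) or (linear speed of cell_a above 0.9 m/s and contact force between the fingers and cell_a below 0.05 N) or (linear speed of cell_b above 0.9 m/s and contact force between the fingers and cell_b below 0.05 N) or (linear speed of naartjie above 0.9 m/s and contact force between the fingers and naartjie below 0.05 N)).
It fails at once if the spray bottle or the glasses are moved by more than 20 mm, or the bottle is tipped over (distance of any of spray_bottle, glasses from where it was at the start of the episode above 0.02 m or angle between spray_bottle's own z axis and vertical above 0.5 rad).
It also fails if it takes over 102 s, if anything falls off the work surface, if the arm or the gripper's body presses on something with over 40 N, if the wrist force passes 120 N, or if a joint passes its speed limit or range.

## Working session

There is one attempt and no reset: what is moved stays moved. The work goes in short steps, Python scripts to look and compute and a shell command to move; the robot and the scene stay as the last step left them, time stands still between calls to the robot, and variables do not carry over. Pictures are saved under pics/ and viewed, at most 14 in all, crops included, and the job is handed in when it is done.

```bash
ls; mkdir -p pics; python3 - <<'E'
from workcell import env
import cv2
s=env.state();print({k:s[k] for k in('time_s','ee_pos','ee_rot','gripper_width')})
for n in('scene','top'):
    cv2.imwrite(f'pics/{n}0.png',env.grab_frame(n)[:,:,::-1]); m=env.camera_model(n);print(n,m)
E
```

```text
pics
{'time_s': 0.0, 'ee_pos': array([178.39520624, 546.05180144, 190.14018298]), 'ee_rot': array([-1.79900350e+02, -1.49377387e-03,  1.61907725e+02]), 'gripper_width': 91.05312450022915}
scene {'fx': 362.87041225774044, 'fy': 362.87041225774044, 'cx': 256.5793258348597, 'cy': 188.13480878867568, 'camera_from_world': array([[ 6.80180251e-02,  9.97558131e-01, -1.58532106e-02,
        -5.24984951e+01],
       [-6.84684060e-01,  5.82305668e-02,  7.26510109e-01,
         3.25898831e+02],
       [ 7.25659208e-01, -3.85613423e-02,  6.86972879e-01,
        -1.42676656e+03],
       [ 0.00000000e+00,  0.00000000e+00,  0.00000000e+00,
         1.00000000e+00]])}
top {'fx': 419.93245333406065, 'fy': 419.93245333406065, 'cx': 258.7161002648409, 'cy': 196.52213058675142, 'camera_from_world': array([[-1.67953225e-02, -9.99651532e-01,  2.03649451e-02,
        -7.86804651e+00],
       [ 9.97029376e-01, -1.52130787e-02,  7.55048670e-02,
        -5.34469017e+02],
       [-7.51687425e-02,  2.15725771e-02,  9.96937452e-01,
        -1.38747197e+03],
       [ 0.00000000e+00,  0.00000000e+00,  0.00000000e+00,
         1.00000000e+00]])}
```

View pics/scene0.png

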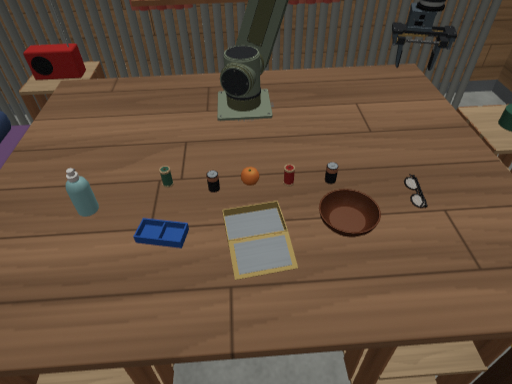

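View pics/top0.png

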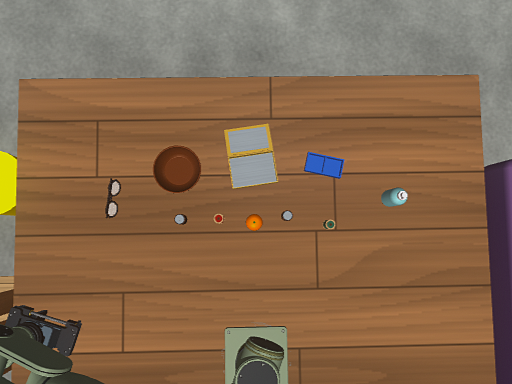

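Scene: the row of items runs across rows 165–185: green spool (166,176), cell (213,181), naartjie (250,176), red spool (289,174), cell (331,173). Behind them are the tray (162,233), tin (258,238) and bowl (349,212). In the top view the order is mirrored: cell (180,218), red (218,218), naartjie (254,222), cell (287,215), green (330,224). Next I measure with masks and triangulation.

```bash
cat > h.py <<'E'
import numpy as np, cv2
def ray(m,uv):
    T=np.array(m['camera_from_world']);R,t=T[:3,:3],T[:3,3]
    d=np.array([(uv[0]-m['cx'])/m['fx'],-(uv[1]-m['cy'])/m['fy'],-1.])
    return -R.T@t, R.T@d/np.linalg.norm(d)
def plane(m,uv,z):
    c,d=ray(m,uv);return c+d*(z-c[2])/d[2]
def tri(rs):
    A=sum(np.eye(3)-np.outer(d,d) for c,d in rs);b=sum((np.eye(3)-np.outer(d,d))@c for c,d in rs)
    p=np.linalg.solve(A,b);return p,max(np.linalg.norm(np.cross(p-c,d)) for c,d in rs)
def proj(m,p):
    q=np.array(m['camera_from_world'])@np.r_[p,1];return m['cx']-m['fx']*q[0]/q[2], m['cy']+m['fy']*q[1]/q[2]
E
python3 - <<'E'
from h import *
from workcell import env
I={n:cv2.imread(f'pics/{n}0.png') for n in('scene','top')};M={n:env.camera_model(n) for n in I}
H={n:cv2.cvtColor(I[n],cv2.COLOR_BGR2HSV) for n in I}
def blobs(n,lo,hi,roi,amin=15):
    x0,y0,x1,y1=roi;m=cv2.inRange(H[n],lo,hi);k=np.zeros_like(m);k[y0:y1,x0:x1]=m[y0:y1,x0:x1]
    N,L,S,C=cv2.connectedComponentsWithStats(k)
    return [(tuple(C[i].round(1)),tuple(int(v) for v in S[i])) for i in range(1,N) if S[i,4]>=amin]
R={'top':(140,115,360,245),'scene':(130,150,390,280)}
for nm,lo,hi in [('blue',(105,150,60),(125,255,255)),('orange',(8,210,200),(18,255,255)),('red',(0,150,90),(5,255,255)),('green',(45,50,20),(90,255,255)),('dark',(0,0,0),(180,255,45)),('grey',(80,0,110),(130,70,255)),('brass',(18,120,150),(30,255,255)),('brown',(0,100,20),(12,255,110))]:
    for n in I: print(nm,n,blobs(n,lo,hi,R[n]))
a=cv2.resize(I['top'][115:240,150:350],None,fx=4,fy=4,interpolation=cv2.INTER_CUBIC)
b=cv2.resize(I['scene'][155:280,145:345],None,fx=4,fy=4,interpolation=cv2.INTER_CUBIC)
cv2.imwrite('pics/topz.png',a);cv2.imwrite('pics/scz.png',b)
E
```

```text
blue scene [((np.float64(161.3), np.float64(232.4)), (134, 219, 54, 28, 1170))]
blue top [((np.float64(323.7), np.float64(164.8)), (305, 152, 39, 26, 690))]
orange scene []
orange top [((np.float64(253.6), np.float64(223.1)), (247, 217, 15, 13, 130))]
red scene [((np.float64(289.1), np.float64(167.2)), (286, 165, 7, 5, 25))]
red top [((np.float64(218.1), np.float64(218.0)), (215, 215, 7, 7, 31))]
green scene [((np.float64(164.1), np.float64(168.5)), (161, 167, 7, 4, 21)), ((np.float64(166.7), np.float64(179.1)), (161, 173, 12, 13, 105))]
green top [((np.float64(330.1), np.float64(223.9)), (327, 221, 7, 7, 30))]
dark scene [((np.float64(330.2), np.float64(177.5)), (325, 171, 12, 13, 106)), ((np.float64(167.9), np.float64(178.8)), (163, 173, 9, 12, 68)), ((np.float64(213.6), np.float64(185.9)), (208, 179, 12, 13, 108)), ((np.float64(352.4), np.float64(198.8)), (322, 191, 57, 26, 227)), ((np.float64(343.8), np.float64(231.2)), (322, 219, 49, 17, 112))]
dark top []
grey scene [((np.float64(332.2), np.float64(165.3)), (328, 163, 10, 6, 45)), ((np.float64(211.9), np.float64(173.6)), (208, 
[... 564 characters left out ...]
123, 49, 49, 457)), ((np.float64(274.8), np.float64(166.3)), (272, 152, 6, 30, 36)), ((np.float64(253.1), np.float64(224.8)), (251, 222, 5, 6, 18))]
brown scene [((np.float64(331.2), np.float64(170.5)), (325, 166, 14, 10, 65)), ((np.float64(288.6), np.float64(177.5)), (283, 170, 13, 15, 136)), ((np.float64(212.5), np.float64(179.1)), (206, 175, 14, 8, 60)), ((np.float64(250.4), np.float64(181.7)), (241, 177, 18, 9, 64)), ((np.float64(349.1), np.float64(211.9)), (319, 188, 62, 50, 2336))]
brown top [((np.float64(176.7), np.float64(168.8)), (153, 146, 48, 47, 1644)), ((np.float64(283.1), np.float64(216.2)), (282, 211, 5, 10, 15)), ((np.float64(184.6), np.float64(219.6)), (182, 215, 5, 9, 20))]
```

View pics/topz.png

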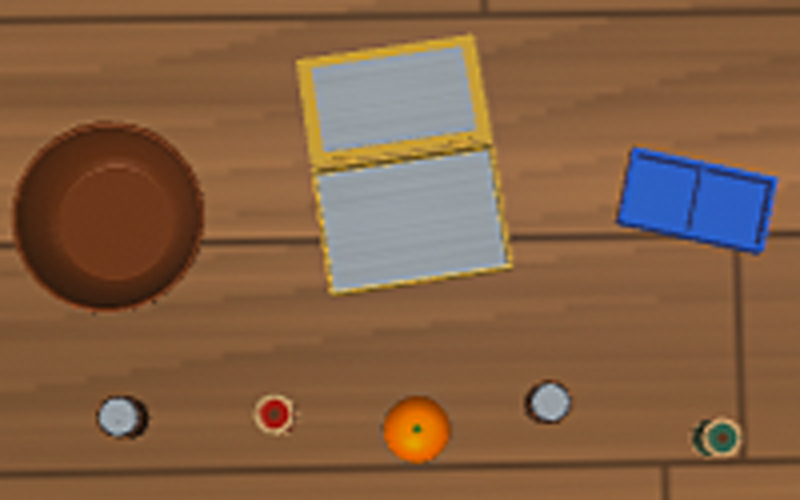

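View pics/scz.png

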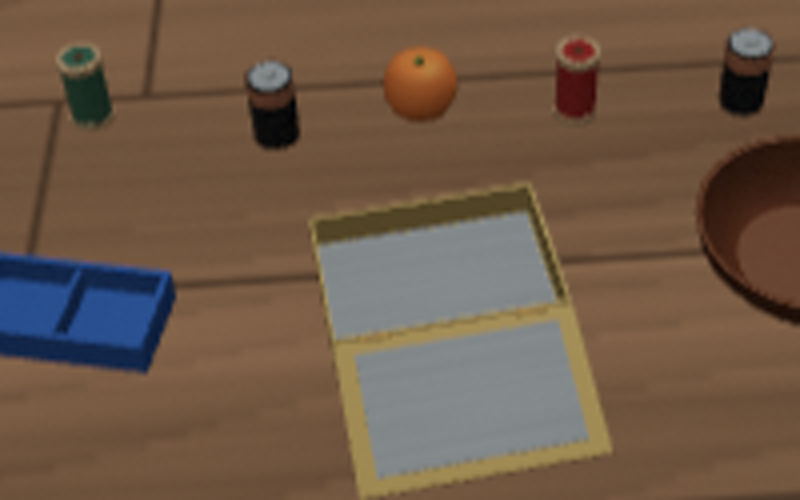

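Zoomed crops: the open box is the half of the tin nearer the robot (its dark inside wall shows in the scene crop), with the flap on the far side. All five items are upright. I'll triangulate the item tops, the tin and tray rim corners and the bowl rim.

```bash
python3 - <<'E'
from h import *
from workcell import env
M={n:env.camera_model(n) for n in('scene','top')}
t=lambda a:(150+(a[0]-1.5)/4,115+(a[1]-1.5)/4); s=lambda a:(145+(a[0]-1.5)/4,155+(a[1]-1.5)/4)
P={'red':((218.1,218),(289.1,167.2)),'green':((330.1,223.9),(164.1,168.5)),
'cellR(-y)':((287.2,215.1),(211.9,173.6)),'cellL(+y)':((179,218.8),(332.2,165.3)),
'naart stalk':(t((417,429)),s((420,61))),'naart ctr':((253.6,222.4),s((421,84))),
'tin near+y':(t((331,294)),s((529,184))),'tin near-y':(t((511,268)),s((311,219))),
'tin far+y':(t((315,170)),s((569,304))),'tin far-y':(t((494,148)),s((336,341))),
'tray nearL':(t((619,223)),s((174,273))),'tray farL':(t((632,150)),s((149,361))),'tray div near':(t((690,231)),s((81,267))),'tray div far':(t((699,167)),s((58,330))),
'bowl rim ctr':((176.8,169),(350,211.5))}
Q={}
for k,(a,b) in P.items():
    p,e=tri([ray(M['top'],a),ray(M['scene'],b)]);Q[k]=p;print(k,p.round(1),'err',round(e,1))
# tray from blue mask, top view: rim corners on z=26
im=cv2.imread('pics/top0.png');h=cv2.cvtColor(im,cv2.COLOR_BGR2HSV)
for n,lo,hi,z in(('tray',(105,120,40),(125,255,255),26),):
    c=max(cv2.findContours(cv2.inRange(h,lo,hi),0,1)[0],key=cv2.contourArea);r=cv2.minAreaRect(c)
    W=np.array([plane(M['top'],q,z)[:2] for q in cv2.boxPoints(r)]);print(n,W.round(),'ctr',W.mean(0).round(1),np.linalg.norm(np.diff(W,axis=0),axis=1).round())
T=np.array([Q[k] for k in Q if k.startswith('tin')]);print('tin ctr',T.mean(0),'sides',np.linalg.norm(T[0]-T[1]),np.linalg.norm(T[0]-T[2]),'yaw',np.degrees(np.arctan2(*(T[0]-T[1])[[1,0]]))-90)
E
```

```text
red [463.5 116.8  62.4] err 0.2
green [ 438.4 -245.9   63. ] err 0.1
cellR(-y) [ 469.3 -107.1   59.7] err 0.1
cellL(+y) [463.  243.3  60. ] err 0.0
naart stalk [449.3   1.8  48.6] err 0.4
naart ctr [447.9   2.3  24.8] err 0.1
tin near+y [563.   70.9  28.9] err 0.1
tin near-y [582.7 -79.5  27.9] err 0.1
tin far+y [668.3  84.3  24.9] err 0.9
tin far-y [685.2 -65.8  23.6] err 1.7
tray nearL [ 619.9 -170.7   23.5] err 1.0
tray farL [ 683.6 -184.    13.6] err 1.6
tray div near [ 612.  -230.9   26.2] err 0.1
tray div far [ 665.9 -239.2   28. ] err 0.5
bowl rim ctr [628.7 255.1  38.9] err 1.4
tray [[ 619. -170.]
 [ 684. -185.]
 [ 657. -306.]
 [ 591. -290.]] ctr [ 637.8 -237.9] [ 67. 124.  67.]
tin ctr [624.80773512   2.47874938  26.32252941] sides 151.72827728571917 106.21742841715658 yaw 7.46791570287661
```

Heights agree with the sizes given (60, 61, 47, 28 and 26 mm), so I can act on these points. First I spin to yaw 90, which makes tool x = world +y and tool y = world +x. Then I travel above the left cell.

```bash
python3 -m jog '{"jaw":[91,91,91,91,91,91,91,91,91,91],"slide":[[0,0,0],[0,0,0],[0,0,0],[0,0,0],[0,0,0],[0,0,0],[0,0,0],[0,0,0],[0,0,0],[0,0,0]],"spin":[1,1,1,1,1,1,1,1,1,0]}' 25
python3 -m jog '{"jaw":[91,91,91,91,91,91,91,91,91,91],"slide":[[-1,0.95,0],[-1,0.95,0],[-1,0.95,0],[-1,0.95,0],[-1,0.95,0],[-1,0.95,0],[-1,0.95,0],[-1,0.95,0],[-1,0.95,0],[-1,0.95,0]],"spin":[0,0,0,0,0,0,0,0,0,0]}'
python3 -m jog '{"jaw":[91,91],"slide":[[0,0,0],[0,0,0]],"spin":[0,0]}'
```

```text
time_s: 1.1
ee_pos: [178.5, 546.3, 190.5]
ee_rot: [-180.0, 0.0, 89.9]
force: [-1.5, -0.2, 0.3]
gripper_width: 90.7
gripper_force: 0.0
time_s: 2.1
ee_pos: [463.9, 244.7, 190.8]
ee_rot: [-180.0, -0.0, 90.1]
force: [-0.1, 1.1, -0.8]
gripper_width: 90.9
gripper_force: 0.0
time_s: 2.3
ee_pos: [463.1, 245.6, 190.6]
ee_rot: [-179.9, -0.0, 89.9]
force: [-0.3, 0.4, -0.5]
gripper_width: 91.1
gripper_force: 0.0
```

Tracking is accurate. One check with the wrist camera before descending.

```bash
python3 - <<'E'
from h import *
from workcell import env
m=env.camera_model('wrist');im=env.grab_frame('wrist')[:,:,::-1].copy();cv2.imwrite('pics/w0.png',im)
print([np.round(proj(m,p),1) for p in([463,243.3,61],[463,243.3,0])], (ray(m,(256,192))[0]).round())
E
```

```text
[array([255.8, 180.8]), array([255.8, 169.6])] [463. 330. 384.]
```

View pics/w0.png

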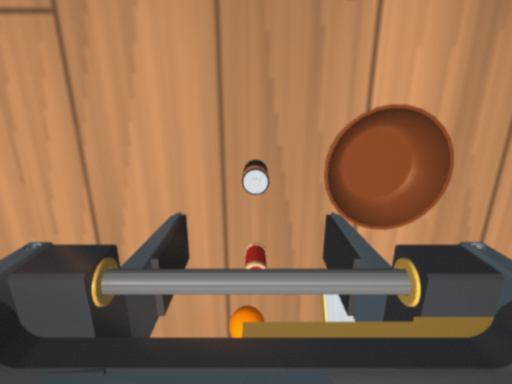

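The wrist view shows the cell top at (256,180), against a predicted (255.8,180.8), so the position is confirmed. Descending to TCP z≈34 and gripping.

```bash
python3 -m jog '{"jaw":[91,91,91,91,91,91,20,20,20,20],"slide":[[-0.07,0,1],[0,0,1],[0,0,1],[0,0,1],[0,0,0.6],[0,0,0.6],[0,0,0],[0,0,0],[0,0,0],[0,0,0]],"spin":[0,0,0,0,0,0,0,0,0,0]}' 25
python3 -m jog '{"jaw":[20,20,20,20],"slide":[[0,0,0],[0,0,0],[0,0,0],[0,0,0]],"spin":[0,0,0,0]}'
```

```text
time_s: 3.35
ee_pos: [463.7, 244.7, 36.1]
ee_rot: [179.9, -0.1, 89.9]
force: [-1.0, -0.6, -0.5]
gripper_width: 61.9
gripper_force: 0.0
time_s: 3.75
ee_pos: [462.7, 243.9, 35.2]
ee_rot: [-179.9, -0.0, 89.9]
force: [-5.0, 0.4, 9.1]
gripper_width: 29.9
gripper_force: 4.3
```

```bash
python3 -m jog '{"jaw":[20,20,20],"slide":[[0,0,0],[0,0,0],[0,0,0]],"spin":[0,0,0]}';python3 - <<'E'
from h import *
from workcell import env
im=env.grab_frame('wrist')[:,:,::-1];cv2.imwrite('pics/w1.png',im[100:384])
E
```

```text
time_s: 4.05
ee_pos: [461.1, 244.0, 36.2]
ee_rot: [-179.8, -0.0, 89.9]
force: [-6.2, 0.1, 12.8]
gripper_width: 20.2
gripper_force: 8.4
```

View pics/w1.png

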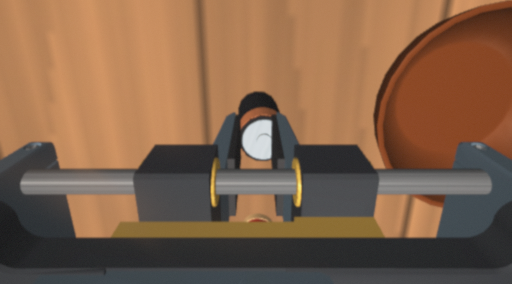

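```bash
python3 - <<'E'
from h import *
from workcell import env
m=env.camera_model('wrist');s=env.state();print(s['ee_pos'],s['ee_rot'],s['gripper_width'],s['gripper_force'])
for z in(61,45,0):print(z,np.round(proj(m,[463,243.3,z]),1))
print('steel centroid px (263,237) at z61 ->',plane(m,(263,237),61), 'z80',plane(m,(263,237),80))
a=env.grab_frame('scene')[:,:,::-1];cv2.imwrite('pics/s1.png',cv2.resize(a[110:230,270:400],None,fx=4.5,fy=4.5,interpolation=cv2.INTER_CUBIC))
w=env.grab_frame('wrist')[:,:,::-1];cv2.imwrite('pics/w2.png',cv2.resize(w[180:330,200:320],None,fx=4,fy=4,interpolation=cv2.INTER_CUBIC))
E
```

```text
[461.09964549 243.9673963   36.20101474] [-1.79787608e+02 -6.98472270e-04  8.98513402e+01] 19.958592434111544 8.369727171957493
61 [258.6 238.7]
45 [258.4 228.5]
0 [258.1 206.8]
steel centroid px (263,237) at z61 -> [465.94720138 244.51009955  61.        ] z80 [465.48908065 253.94049976  80.        ]
```

View pics/s1.png

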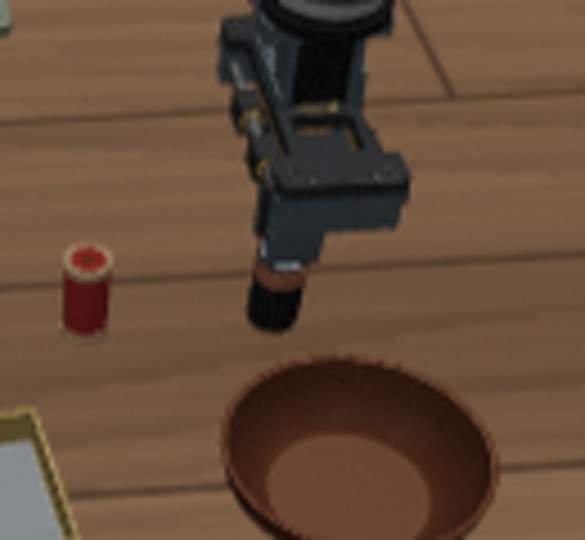

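View pics/w2.png

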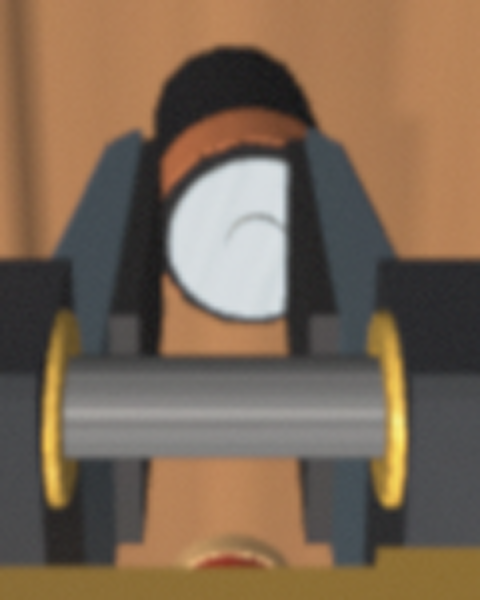

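```bash
python3 - <<'E'
from h import *
from workcell import env
m=env.camera_model('scene')
f=lambda p:((np.array(proj(m,p))-[270,110])*4.5+1.75).round()
for n,p in {'tip front bottom +y':(484,260,36),'tip front bottom -y':(484,228,36),'same z61 +y':(484,260,61),'same z61 -y':(484,228,61),'cell top c':(463,243.3,61),'cell top front':(480,243.3,61),'cell bot front':(480,243.3,0),'cell bot c -y':(463,226,0),'cell bot +y':(463,260,0)}.items():print(n,f(p))
w=env.camera_model('wrist')
for p in [(471,260,36),(471,228,36),(471,260,61),(451,260,36),(451,228,36)]:print(p,((np.array(proj(w,p))-[200,180])*4+1.5).round())
E
```

```text
tip front bottom +y [310. 298.]
tip front bottom -y [261. 301.]
same z61 +y [315. 269.]
same z61 -y [265. 272.]
cell top c [282. 249.]
cell top front [288. 266.]
cell bot front [276. 336.]
cell bot c -y [245. 321.]
cell bot +y [295. 318.]
(471, 260, 36) [279.  91.]
(471, 228, 36) [277. 249.]
(471, 260, 61) [285. 143.]
(451, 260, 36) [170.  91.]
(451, 228, 36) [172. 249.]
```

The scene crop shows the finger tips near z≈61, around crop row 267. In the wrist crop the pad corners sit at (290,143), which also gives z≈61. So the real tips are about 25 mm above the reported TCP, and the fingers closed on top of the cell. I'll lift, open and re-measure the tip height and the cell.

```bash
python3 -m jog '{"jaw":[20,20,20,91,91,91,91,91,91,91],"slide":[[0,0,-0.2],[0,0,-0.3],[0,0,-0.5],[0,0,0],[0,0,0],[0,0,0],[0,0,0],[0,0,-1],[0,0,-1],[0,0,0]],"spin":[0,0,0,0,0,0,0,0,0,0]}'
python3 - <<'E'
from h import *
from workcell import env
m=env.camera_model('wrist');s=env.state();im=env.grab_frame('wrist')[:,:,::-1].copy();h=cv2.cvtColor(im,cv2.COLOR_BGR2HSV)
k=cv2.inRange(h,(0,0,140),(180,60,255));N,L,S,C=cv2.connectedComponentsWithStats(k)
print(s['ee_pos'],s['force'])
for i in range(1,N):
    if S[i,4]>150:print(C[i].round(1),S[i],plane(m,C[i],61).round(1))
for u in(185,330):
    c,d=ray(m,(u,215));sg=-1 if u<256 else 1
    t=(s['ee_pos'][1]+16-c[1])/d[1];print('tip via y',c+d*t-s['ee_pos']); t=(s['ee_pos'][0]+sg*s['gripper_width']/2-c[0])/d[0];print('tip via x',c+d*t-s['ee_pos'],s['gripper_width'])
cv2.imwrite('pics/w3.png',im)
E
```

```text
time_s: 5.2
ee_pos: [465.6, 245.3, 128.3]
ee_rot: [179.6, -0.2, 89.9]
force: [0.7, -0.1, 0.4]
gripper_width: 72.9
gripper_force: 0.0
[465.57671217 245.28240574 128.28323884] [ 0.67193154 -0.08525397  0.44368828]
[251.8 197.8] [237 184  30  29 672] [462.2 242.7  61. ]
[247.3 282.8] [ 130  280  252    6 1097] [456.8 145.9  61. ]
[261.7 288.1] [133 287 249   4 713] [472.4 139.2  61. ]
tip via y [-46.08804167  16.          24.11886568]
tip via x [-36.43610878  30.59603634  60.7513662 ] 72.87221755721467
tip via y [47.89940369 16.         25.00587306]
tip via x [36.43610878 31.76911368 64.3759163 ] 72.87221755721467
```

View pics/w3.png

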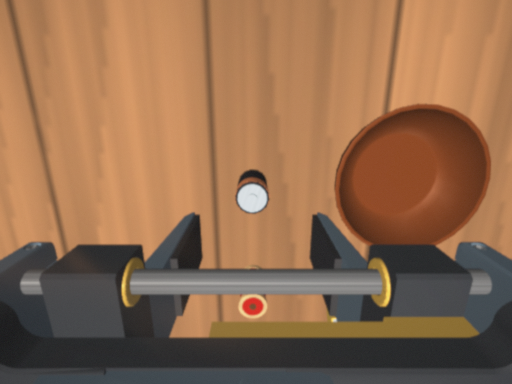

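The tips measure 24–25 mm behind the reported TCP. The cell still stands at (462,243), its top at image (252,198). I'll descend to TCP z≈9, which puts the tips near 34.

```bash
python3 -m jog '{"jaw":[91,91,91,91,91,91,91,20,20,20],"slide":[[0,0,0],[0,0,0],[0,0,1],[0,0,1],[0,0,1],[0,0,0.6],[0,0,0.3],[0,0,0],[0,0,0],[0,0,0]],"spin":[0,0,0,0,0,0,0,0,0,0]}' 25
python3 -m jog '{"jaw":[20,20,20,20,20],"slide":[[0,0,0],[0,0,0],[0,0,0],[0,0,0],[0,0,0]],"spin":[0,0,0,0,0]}'
```

```text
time_s: 6.25
ee_pos: [463.9, 244.4, 8.9]
ee_rot: [179.9, -0.1, 89.9]
force: [0.2, -0.1, 0.4]
gripper_width: 70.0
gripper_force: 0.0
time_s: 6.75
ee_pos: [463.1, 244.0, 8.1]
ee_rot: [180.0, -0.0, 89.9]
force: [-1.0, 0.3, 1.0]
gripper_width: 33.0
gripper_force: 25.0
```

Gripped at 33 mm with 25 N. Carrying it to the −y bay.

```bash
python3 -m jog '{"jaw":[20,20,20,20,20,20,20,20,20,20],"slide":[[0,0,-1],[0,0,-1],[0,0,-1],[-1,0.33,0],[-1,0.33,0],[-1,0.33,0],[-1,0.33,0],[-1,0.33,0],[-1,0.33,0],[-1,0.33,0]],"spin":[0,0,0,0,0,0,0,0,0,0]}'
python3 -m jog '{"jaw":[20,20,20,20,20,20,20,20,20,20],"slide":[[-1,0.33,0],[-1,0.33,0],[-1,0.33,0],[-1,0.33,0],[-1,0.33,0],[-1,0.33,0],[-1,0.33,0],[-1,0.33,0],[-1,0.33,0],[-1,0.33,0]],"spin":[0,0,0,0,0,0,0,0,0,0]}'
python3 -m jog '{"jaw":[20,20],"slide":[[0,0,0],[0,0,0]],"spin":[0,0]}'
python3 - <<'E'
from h import *
from workcell import env
m=env.camera_model('wrist');im=env.grab_frame('wrist')[:,:,::-1].copy()
for p in[(644.5,-208.7,4),(631.5,-267.3,4)]:print(np.round(proj(m,p)))
h=cv2.cvtColor(im,cv2.COLOR_BGR2HSV);c=cv2.findContours(cv2.inRange(h,(105,120,40),(125,255,255)),0,1)[0]
for q in c:
    if cv2.contourArea(q)>500:
        a=cv2.approxPolyDP(q,6,True)[:,0];print([(tuple(map(int,p)),plane(m,p,26)[:2].round()) for p in a])
cv2.imwrite('pics/w4.png',im)
E
```

```text
time_s: 7.75
ee_pos: [532.0, 32.6, 97.6]
ee_rot: [-180.0, -0.0, 89.9]
force: [1.1, 1.6, -1.4]
gripper_width: 33.5
gripper_force: 25.0
time_s: 8.75
ee_pos: [630.5, -267.4, 97.3]
ee_rot: [-179.9, -0.0, 89.9]
force: [0.7, 0.4, -1.0]
gripper_width: 33.4
gripper_force: 25.0
time_s: 8.95
ee_pos: [630.0, -266.4, 96.9]
ee_rot: [-179.9, -0.1, 89.8]
force: [0.6, 0.7, -1.1]
gripper_width: 33.7
gripper_force: 25.0
[270. 133.]
[257. 189.]
[((246, 96), array([ 621., -174.])), ((222, 211), array([ 596., -284.])), ((234, 222), array([ 608., -296.])), ((244, 205), array([ 618., -278.])), ((262, 203), array([ 636., -276.])), ((280, 232), array([ 655., -308.])), ((313, 112), array([ 682., -188.]))]
```

View pics/w4.png

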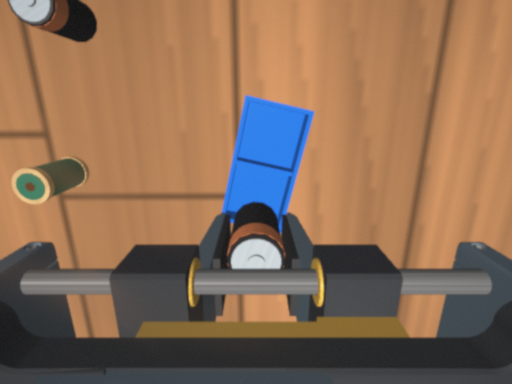

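The cell is upright in the grip and the tray lies below it. Two tray rim corners from the wrist view put its centre within about 3 mm of the first estimate. Nudging −y and lowering.

```bash
python3 -m jog '{"jaw":[20,20,20,20,20,20,20,20],"slide":[[-0.08,0.05,1],[0,0,1],[0,0,0.4],[0,0,0.2],[0,0,0.15],[0,0,0],[0,0,0],[0,0,0]],"spin":[0,0,0,0,0,0,0,0]}'
```

```text
time_s: 9.8
ee_pos: [632.7, -268.9, 16.5]
ee_rot: [179.9, 0.0, 89.9]
force: [-0.1, -0.2, -0.9]
gripper_width: 33.1
gripper_force: 25.0
```

```bash
python3 -m jog '{"jaw":[20,20,20,20,20],"slide":[[0,0,0.05],[0,0,0.04],[0,0,0.03],[0,0,0],[0,0,0]],"spin":[0,0,0,0,0]}'
```

```text
time_s: 10.3
ee_pos: [632.0, -268.7, 12.1]
ee_rot: [180.0, 0.0, 89.9]
force: [-0.0, -0.1, 1.9]
gripper_width: 33.2
gripper_force: 25.0
```

Contact with the floor (force rose from −0.9 to +1.9 N). Releasing, lifting, and moving over the other cell at (469,−107).

```bash
python3 -m jog '{"jaw":[60,60,60,60,60,60,60,60,60,60],"slide":[[0,0,0],[0,0,0],[0,0,0],[0,0,0],[0,0,-0.5],[0,0,-1],[0,0,-1],[0,0,-0.5],[0,0,0],[0,0,0]],"spin":[0,0,0,0,0,0,0,0,0,0]}'
python3 -m jog '{"jaw":[91,91,91,91,91,91,91,91],"slide":[[0.9,-0.9,0],[0.9,-0.9,0],[0.9,-0.9,0],[0.9,-0.9,0],[0.9,-0.9,0],[0.9,-0.93,0],[0,0,0],[0,0,0]],"spin":[0,0,0,0,0,0,0,0]}'
python3 - <<'E'
from h import *
from workcell import env
m=env.camera_model('wrist');s=env.state();im=env.grab_frame('wrist')[:,:,::-1].copy();h=cv2.cvtColor(im,cv2.COLOR_BGR2HSV)
k=cv2.inRange(h,(80,0,140),(130,60,255));k[260:]=0;N,L,S,C=cv2.connectedComponentsWithStats(k)
for i in range(1,N):
    if S[i,4]>150:print(C[i].round(1),S[i],plane(m,C[i],61).round(1))
T=env.grab_frame('top')[:,:,::-1];h=cv2.cvtColor(T,cv2.COLOR_BGR2HSV);k=cv2.inRange(h,(80,0,110),(130,70,255));k[:140]=0;k[230:]=0;k[:,:295]=0;k[:,350:]=0
mt=env.camera_model('top');N,L,S,C=cv2.connectedComponentsWithStats(k)
for i in range(1,N):
    if S[i,4]>15:print('top',C[i].round(1),S[i],plane(mt,C[i],65).round(1))
E
```

```text
time_s: 11.3
ee_pos: [631.9, -268.6, 102.2]
ee_rot: [180.0, 0.0, 89.9]
force: [-0.7, -0.7, -0.6]
gripper_width: 60.0
gripper_force: 0.0
time_s: 12.1
ee_pos: [468.7, -105.9, 101.3]
ee_rot: [-179.9, -0.0, 90.0]
force: [0.0, 0.4, 0.2]
gripper_width: 91.0
gripper_force: 0.0
[421.9  74.5] [  375     0   102   159 14520] [597.    0.7  61. ]
[507.5 105.7] [500  45  12  95 578] [669.2 -22.3  61. ]
[255.2 206.5] [240 192  32  30 775] [ 468.1 -107.8   61. ]
top [335.5 164.4] [332 161   9   8  55] [ 632.7 -268.8   65. ]
top [300.  228.2] [295 227  13   3  31] [ 426.2 -147.1   65. ]
```

The first cell stands in the bay at (633,−269). The second is at (468,−108). Grasping it.

```bash
python3 -m jog '{"jaw":[91,91,91,91,91,20,20,20,20,20],"slide":[[-0.06,0,1],[0,0,1],[0,0,0.7],[0,0,0.4],[0,0,0],[0,0,0],[0,0,0],[0,0,0],[0,0,0],[0,0,0]],"spin":[0,0,0,0,0,0,0,0,0,0]}' 25
python3 -m jog '{"jaw":[20,20,20],"slide":[[0,0,0],[0,0,0],[0,0,0]],"spin":[0,0,0]}'
```

```text
time_s: 13.2
ee_pos: [469.7, -108.2, 9.3]
ee_rot: [179.9, 0.0, 89.9]
force: [0.5, 0.1, -0.4]
gripper_width: 53.9
gripper_force: 0.0
time_s: 13.5
ee_pos: [469.3, -108.1, 8.9]
ee_rot: [-180.0, -0.0, 89.9]
force: [-1.6, 0.3, 1.3]
gripper_width: 33.1
gripper_force: 25.0
```

```bash
python3 -m jog '{"jaw":[20,20,20,20,20,20,20,20,20,20],"slide":[[0,0,-1],[0,0,-1],[0,0,-1],[-0.57,0.97,0],[-0.57,0.97,0],[-0.57,0.97,0],[-0.57,0.97,0],[-0.57,0.97,0],[-0.56,0.98,0],[0,0,0]],"spin":[0,0,0,0,0,0,0,0,0,0]}'
python3 -m jog '{"jaw":[20,20,20,20,20,20,20,20],"slide":[[0,0,0],[0,0,1],[0,0,1],[0,0,0.4],[0,0,0.2],[0,0,0.1],[0,0,0],[0,0,0]],"spin":[0,0,0,0,0,0,0,0]}'
```

```text
time_s: 14.5
ee_pos: [647.3, -212.9, 97.5]
ee_rot: [179.9, 0.1, 89.9]
force: [-0.2, 0.3, -1.2]
gripper_width: 33.5
gripper_force: 25.0
time_s: 15.3
ee_pos: [645.0, -211.0, 19.2]
ee_rot: [179.9, 0.0, 89.9]
force: [1.1, -1.6, -1.6]
gripper_width: 33.3
gripper_force: 25.0
```

```bash
python3 -m jog '{"jaw":[20,20,20,20,20],"slide":[[0,0,0.08],[0,0,0.06],[0,0,0.05],[0,0,0],[0,0,0]],"spin":[0,0,0,0,0]}'
```

```text
time_s: 15.8
ee_pos: [644.2, -210.9, 12.9]
ee_rot: [180.0, 0.0, 89.9]
force: [-1.0, 0.0, 4.9]
gripper_width: 33.5
gripper_force: 25.0
```

```bash
python3 -m jog '{"jaw":[60,60,60,60,60,60,60,60,60,60],"slide":[[0,0,0],[0,0,0],[0,0,0],[0,0,0],[0,0,-0.5],[0,0,-1],[0,0,-1],[0,0,-0.5],[0,0,0],[0,0,0]],"spin":[0,0,0,0,0,0,0,0,0,0]}'
python3 -m jog '{"jaw":[91,91,91,91,91,91,91,91,91],"slide":[[-0.17,-0.98,0],[-0.17,-0.98,0],[-0.17,-0.98,0],[-0.17,-0.98,0],[-0.17,-0.98,0],[-0.17,-0.98,0],[-0.15,-0.98,0],[0,0,0],[0,0,0]],"spin":[0,0,0,0,0,0,0,0,0]}'
python3 - <<'E'
from h import *
from workcell import env
m=env.camera_model('wrist');s=env.state();im=env.grab_frame('wrist')[:,:,::-1].copy();h=cv2.cvtColor(im,cv2.COLOR_BGR2HSV)
k=cv2.inRange(h,(45,50,20),(90,255,255));k[270:]=0;N,L,S,C=cv2.connectedComponentsWithStats(k)
for i in range(1,N):
    if S[i,4]>80:print(C[i].round(1),S[i],plane(m,C[i],60).round(1))
cv2.imwrite('pics/w5.png',im)
T=env.grab_frame('top')[:,:,::-1];h=cv2.cvtColor(T,cv2.COLOR_BGR2HSV);k=cv2.inRange(h,(80,0,110),(130,70,255));k[:140]=0;k[200:]=0;k[:,:295]=0;k[:,350:]=0
mt=env.camera_model('top');N,L,S,C=cv2.connectedComponentsWithStats(k)
for i in range(1,N):
    if S[i,4]>15:print('top',C[i].round(1),S[i],plane(mt,C[i],65).round(1))
E
```

```text
time_s: 16.8
ee_pos: [644.0, -210.7, 102.5]
ee_rot: [180.0, 0.0, 89.9]
force: [0.1, -1.0, -0.0]
gripper_width: 60.0
gripper_force: 0.0
time_s: 17.7
ee_pos: [437.8, -245.4, 101.5]
ee_rot: [-180.0, -0.0, 89.8]
force: [-0.0, -0.7, 1.4]
gripper_width: 90.7
gripper_force: 0.0
[254.5 184. ] [242 178  26  14 225] [ 436.7 -226.9   60. ]
[254.7 206.8] [242 195  26  24 422] [ 436.8 -248.    60. ]
top [317.1 161.1] [313 157   9   9  52] [ 644.2 -208.6   65. ]
top [335.5 164.4] [332 161   9   8  54] [ 632.5 -269.    65. ]
```

View pics/w5.png

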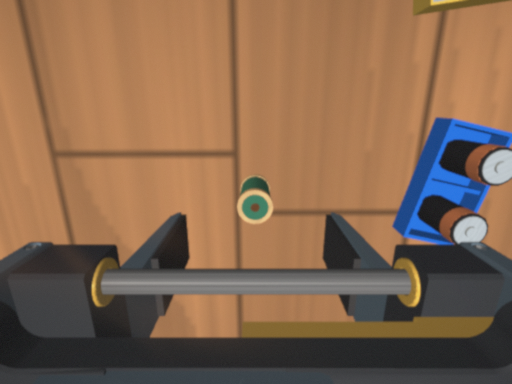

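Both cells stand in their bays at right. The green spool top is at (255,207). Grasping it with the tips at about z=22.

```bash
python3 -m jog '{"jaw":[91,91,91,91,91,91,20,20,20,20],"slide":[[-0.07,0,1],[0,0,1],[0,0,0.9],[0,0,0.4],[0,0,0.15],[0,0,0],[0,0,0],[0,0,0],[0,0,0],[0,0,0]],"spin":[0,0,0,0,0,0,0,0,0,0]}' 15
python3 -m jog '{"jaw":[20,20,20,20],"slide":[[0,0,0],[0,0,0],[0,0,0],[0,0,0]],"spin":[0,0,0,0]}'
```

```text
time_s: 18.8
ee_pos: [438.6, -247.8, -0.8]
ee_rot: [179.9, 0.0, 89.9]
force: [0.4, 0.5, 0.2]
gripper_width: 61.8
gripper_force: 0.0
time_s: 19.2
ee_pos: [438.3, -247.6, -1.4]
ee_rot: [-180.0, -0.0, 89.9]
force: [-0.2, 1.5, -0.4]
gripper_width: 30.9
gripper_force: 15.0
```

```bash
python3 -m jog '{"jaw":[20,20,20,20,20,20,20,20,20,20],"slide":[[0,0,-1],[0,0,-1],[0,0,-1],[0.9,0.8,0],[0.9,0.8,0],[0.9,0.8,0],[0.9,0.8,0],[0.9,0.8,0],[0.9,0.8,0],[0.95,0.8,0]],"spin":[0,0,0,0,0,0,0,0,0,0]}'
python3 -m jog '{"jaw":[20,20,20,20,20,20,20,20],"slide":[[1,0.8,0],[0,0,0],[0,0,1],[0,0,1],[0,0,0.5],[0,0,0.25],[0,0,0],[0,0,0]],"spin":[0,0,0,0,0,0,0,0]}'
```

```text
time_s: 20.2
ee_pos: [607.3, -56.2, 88.4]
ee_rot: [-180.0, 0.0, 89.9]
force: [0.0, 0.4, -0.1]
gripper_width: 30.9
gripper_force: 15.0
time_s: 21.0
ee_pos: [631.2, -27.8, 7.0]
ee_rot: [179.9, 0.0, 89.9]
force: [-0.1, -0.6, 0.2]
gripper_width: 31.1
gripper_force: 15.0
```

```bash
python3 -m jog '{"jaw":[20,20,20,20,20],"slide":[[0,0,0.08],[0,0,0.05],[0,0,0.03],[0,0,0],[0,0,0]],"spin":[0,0,0,0,0]}'
```

```text
time_s: 21.5
ee_pos: [630.7, -27.4, 1.5]
ee_rot: [180.0, -0.0, 89.9]
force: [0.7, 0.5, -0.4]
gripper_width: 31.0
gripper_force: 15.0
```

```bash
python3 -m jog '{"jaw":[20,20,20],"slide":[[0,0,0.04],[0,0,0],[0,0,0]],"spin":[0,0,0]}'
```

```text
time_s: 21.8
ee_pos: [630.9, -27.4, 0.5]
ee_rot: [180.0, -0.0, 89.9]
force: [-0.9, -0.1, 2.5]
gripper_width: 31.4
gripper_force: 15.0
```

Contact. Releasing and going on to the red spool.

```bash
python3 -m jog '{"jaw":[52,52,52,52,52,52,52,52,52,52],"slide":[[0,0,0],[0,0,0],[0,0,0],[0,0,0],[0,0,-0.5],[0,0,-1],[0,0,-1],[0,0,-0.9],[0,0,0],[0,0,0]],"spin":[0,0,0,0,0,0,0,0,0,0]}'
python3 -m jog '{"jaw":[91,91,91,91,91,91,91,91],"slide":[[0.8,-0.93,0],[0.8,-0.93,0],[0.8,-0.93,0],[0.8,-0.93,0],[0.8,-0.93,0],[0.8,-0.93,0],[0,0,0],[0,0,0]],"spin":[0,0,0,0,0,0,0,0]}'
python3 - <<'E'
from h import *
from workcell import env
m=env.camera_model('wrist');im=env.grab_frame('wrist')[:,:,::-1].copy();mt=env.camera_model('top');T=env.grab_frame('top')[:,:,::-1].copy()
def f(n,im,m,ranges,z,ymax,a):
    h=cv2.cvtColor(im,cv2.COLOR_BGR2HSV);k=cv2.inRange(h,*ranges);k[ymax:]=0;N,L,S,C=cv2.connectedComponentsWithStats(k)
    for i in range(1,N):
        if S[i,4]>a:print(n,C[i].round(1),S[i],plane(m,C[i],z).round(1))
f('red w',im,m,((0,150,90),(5,255,255)),60,270,80)
f('green top',T,mt,((45,50,20),(90,255,255)),62,240,12)
E
```

```text
time_s: 22.8
ee_pos: [630.6, -27.5, 102.2]
ee_rot: [180.0, -0.0, 89.9]
force: [0.3, 0.9, -0.6]
gripper_width: 51.7
gripper_force: 0.0
time_s: 23.6
ee_pos: [462.5, 116.9, 101.1]
ee_rot: [-179.9, 0.0, 90.0]
force: [0.7, -0.6, -0.0]
gripper_width: 90.9
gripper_force: 0.0
red w [255.3 182.8] [243 176  26  15 224] [462.1 136.6  60. ]
red w [255.3 205.6] [243 194  26  24 437] [462.1 115.5  60. ]
green top [261.4 165.9] [259 163   6   7  32] [631.5 -26.1  62. ]
green top [390.3 196.9] [382 189  22  16 144] [ 523.3 -446.3   62. ]
```

The green spool stands in the tin at (631,−26). The red one is at (462,116). Grasping it.

```bash
python3 -m jog '{"jaw":[91,91,91,91,91,91,20,20,20,20],"slide":[[-0.03,0,1],[0,0,1],[0,0,0.9],[0,0,0.4],[0,0,0.1],[0,0,0],[0,0,0],[0,0,0],[0,0,0],[0,0,0]],"spin":[0,0,0,0,0,0,0,0,0,0]}' 15
python3 -m jog '{"jaw":[20,20,20,20],"slide":[[0,0,0],[0,0,0],[0,0,0],[0,0,0]],"spin":[0,0,0,0]}'
```

```text
time_s: 24.7
ee_pos: [463.8, 116.0, 0.6]
ee_rot: [179.9, -0.0, 89.9]
force: [0.3, -0.0, -0.1]
gripper_width: 61.8
gripper_force: 0.0
time_s: 25.1
ee_pos: [463.4, 115.9, 0.1]
ee_rot: [-180.0, -0.0, 89.9]
force: [0.8, 0.1, -0.7]
gripper_width: 31.0
gripper_force: 15.0
```

```bash
python3 -m jog '{"jaw":[20,20,20,20,20,20,20,20,20,20],"slide":[[0,0,-1],[0,0,-1],[0,0,-1],[-0.46,0.88,0],[-0.46,0.88,0],[-0.46,0.88,0],[-0.46,0.88,0],[-0.46,0.88,0],[-0.46,0.87,0],[0,0,0]],"spin":[0,0,0,0,0,0,0,0,0,0]}'
python3 -m jog '{"jaw":[20,20,20,20,20,20,20,20],"slide":[[0,0,0],[0,0,1],[0,0,1],[0,0,0.5],[0,0,0.25],[0,0,0.05],[0,0,0],[0,0,0]],"spin":[0,0,0,0,0,0,0,0]}'
python3 -m jog '{"jaw":[20,20,20,20],"slide":[[0,0,0.05],[0,0,0.03],[0,0,0],[0,0,0]],"spin":[0,0,0,0]}'
```

```text
time_s: 26.1
ee_pos: [624.5, 31.1, 89.6]
ee_rot: [179.9, 0.0, 89.8]
force: [-1.0, 0.2, -0.5]
gripper_width: 31.1
gripper_force: 15.0
time_s: 26.9
ee_pos: [622.2, 33.1, 7.3]
ee_rot: [179.9, -0.0, 89.9]
force: [-1.1, -0.2, -0.6]
gripper_width: 31.1
gripper_force: 15.0
time_s: 27.3
ee_pos: [621.5, 32.8, 3.8]
ee_rot: [180.0, -0.0, 89.9]
force: [-0.2, 0.0, -0.1]
gripper_width: 31.1
gripper_force: 15.0
```

```bash
python3 -m jog '{"jaw":[20,20,20,20],"slide":[[0,0,0.05],[0,0,0.02],[0,0,0],[0,0,0]],"spin":[0,0,0,0]}'
```

```text
time_s: 27.7
ee_pos: [621.6, 32.9, 2.0]
ee_rot: [180.0, -0.0, 89.9]
force: [-0.7, 0.1, 3.4]
gripper_width: 31.0
gripper_force: 15.0
```

Contact. Releasing and going on to the naartjie.

```bash
python3 -m jog '{"jaw":[52,52,52,52,52,52,52,52,52,52],"slide":[[0,0,0],[0,0,0],[0,0,0],[0,0,0],[0,0,-0.5],[0,0,-1],[0,0,-1],[0,0,-0.9],[0,0,0],[0,0,0]],"spin":[0,0,0,0,0,0,0,0,0,0]}'
python3 -m jog '{"jaw":[91,91,91,91,91,91,91,91],"slide":[[-0.17,-0.96,0],[-0.17,-0.96,0],[-0.17,-0.96,0],[-0.17,-0.96,0],[-0.17,-0.96,0],[-0.17,-0.96,0],[0,0,0],[0,0,0]],"spin":[0,0,0,0,0,0,0,0]}'
python3 - <<'E'
from h import *
from workcell import env
m=env.camera_model('wrist');im=env.grab_frame('wrist')[:,:,::-1].copy();mt=env.camera_model('top');T=env.grab_frame('top')[:,:,::-1].copy()
def f(n,im,m,ranges,z,ymax,a):
    h=cv2.cvtColor(im,cv2.COLOR_BGR2HSV);k=cv2.inRange(h,*ranges);k[ymax:]=0;N,L,S,C=cv2.connectedComponentsWithStats(k)
    for i in range(1,N):
        if S[i,4]>a:print(n,C[i].round(1),S[i],plane(m,C[i],z).round(1))
f('orange w',im,m,((6,170,120),(20,255,255)),24,270,300)
f('red top',T,mt,((0,150,90),(5,255,255)),62,240,12)
cv2.imwrite('pics/w6.png',im)
E
```

```text
time_s: 28.7
ee_pos: [621.4, 32.8, 103.7]
ee_rot: [180.0, -0.0, 89.9]
force: [-0.5, -1.0, -1.0]
gripper_width: 52.2
gripper_force: 0.0
time_s: 29.5
ee_pos: [448.0, 2.5, 102.8]
ee_rot: [-179.9, -0.0, 89.9]
force: [0.6, -0.0, 0.0]
gripper_width: 91.1
gripper_force: 0.0
orange w [256.5 194.2] [ 229  167   55   55 2160] [ 4.486e+02 -3.000e-01  2.400e+01]
red top [243.1 168.9] [240 166   7   7  32] [622.3  34.   62. ]
```

View pics/w6.png

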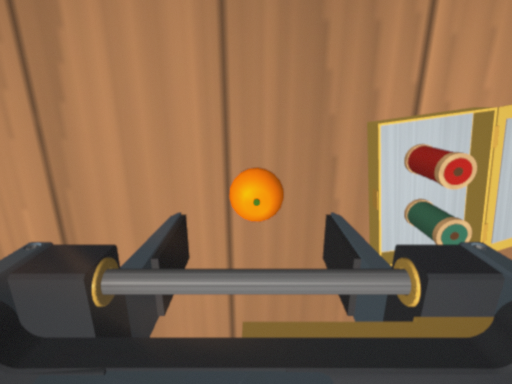

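Both spools stand upright in the tin (right edge). The naartjie is centred at (256,194), which gives (448.5,1). Grasping it with the tips at about z=13.

```bash
python3 -m jog '{"jaw":[91,91,91,91,91,91,91,20,20,20],"slide":[[-0.05,0,1],[0,0,1],[0,0,1],[0,0,0.5],[0,0,0.3],[0,0,0],[0,0,0],[0,0,0],[0,0,0],[0,0,0]],"spin":[0,0,0,0,0,0,0,0,0,0]}' 15
python3 -m jog '{"jaw":[20,20,20,20],"slide":[[0,0,0],[0,0,0],[0,0,0],[0,0,0]],"spin":[0,0,0,0]}'
```

```text
time_s: 30.6
ee_pos: [449.1, 1.0, -9.7]
ee_rot: [179.9, -0.0, 89.9]
force: [-0.4, -0.7, -0.1]
gripper_width: 70.0
gripper_force: 0.0
time_s: 31.0
ee_pos: [448.7, 1.0, -10.1]
ee_rot: [180.0, -0.0, 89.9]
force: [-0.3, -0.5, 3.2]
gripper_width: 54.4
gripper_force: 15.0
```

```bash
python3 -m jog '{"jaw":[20,20,20,20,20,20,20,20,20,20],"slide":[[0,0,-1],[0,0,-1],[0,0,-1],[0.94,0.67,0],[0.94,0.67,0],[0.94,0.67,0],[0.94,0.67,0],[0.94,0.67,0],[0.94,0.67,0],[0.94,0.67,0]],"spin":[0,0,0,0,0,0,0,0,0,0]}'
python3 -m jog '{"jaw":[20,20,20,20],"slide":[[0.94,0.67,0],[0.94,0.67,0],[0,0,0],[0,0,0]],"spin":[0,0,0,0]}'
python3 - <<'E'
from h import *
from workcell import env
m=env.camera_model('top');im=env.grab_frame('wrist')[:,:,::-1].copy();T=cv2.imread('pics/top0.png')
h=cv2.cvtColor(T,cv2.COLOR_BGR2HSV)[130:200,140:215]
k=cv2.morphologyEx(cv2.inRange(h,(0,100,20),(12,255,125)),cv2.MORPH_CLOSE,np.ones((5,5)))
c=max(cv2.findContours(k,0,1)[0],key=cv2.contourArea);e=cv2.fitEllipse(c);print(e,plane(m,np.array(e[0])+[140,130],45).round(1))
cv2.imwrite('pics/w7.png',im)
E
```

```text
time_s: 32.0
ee_pos: [590.0, 199.4, 79.1]
ee_rot: [-179.9, 0.0, 89.9]
force: [0.9, -0.8, -0.5]
gripper_width: 54.4
gripper_force: 15.0
time_s: 32.4
ee_pos: [629.3, 254.7, 78.5]
ee_rot: [-179.9, 0.1, 90.0]
force: [-0.8, 0.3, 0.2]
gripper_width: 54.5
gripper_force: 15.0
((36.573753356933594, 38.70967483520508), (46.3576545715332, 47.58601379394531), 72.68400573730469) [628.5 253.4  45. ]
```

View pics/w7.png

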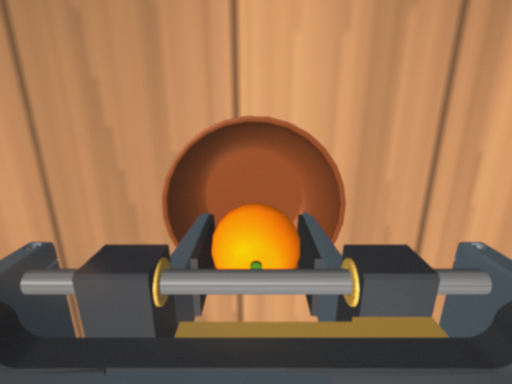

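The bowl rim spans columns 164–344 and is centred under the held fruit. The top-view ellipse fit gives (628.5,253.4). Lowering.

```bash
python3 -m jog '{"jaw":[20,20,20,20,20,20,20],"slide":[[-0.03,0,1],[0,0,1],[0,0,0.4],[0,0,0.2],[0,0,0],[0,0,0],[0,0,0]],"spin":[0,0,0,0,0,0,0]}'
python3 -m jog '{"jaw":[20,20,20,20],"slide":[[0,0,0.06],[0,0,0.04],[0,0,0],[0,0,0]],"spin":[0,0,0,0]}'
```

```text
time_s: 33.15
ee_pos: [630.9, 254.0, 3.2]
ee_rot: [179.9, -0.1, 89.9]
force: [-0.1, 0.8, -0.3]
gripper_width: 54.4
gripper_force: 15.0
time_s: 33.55
ee_pos: [629.9, 253.7, -1.3]
ee_rot: [180.0, -0.0, 89.9]
force: [-0.7, 0.3, -0.5]
gripper_width: 54.4
gripper_force: 15.0
```

```bash
python3 -m jog '{"jaw":[20,20,20,20],"slide":[[0,0,0.05],[0,0,0.04],[0,0,0],[0,0,0]],"spin":[0,0,0,0]}'
```

```text
time_s: 33.95
ee_pos: [629.9, 253.7, -4.0]
ee_rot: [180.0, -0.0, 89.9]
force: [0.2, 0.1, -0.1]
gripper_width: 54.1
gripper_force: 15.0
```

```bash
python3 -m jog '{"jaw":[20,20,20],"slide":[[0,0,0.04],[0,0,0],[0,0,0]],"spin":[0,0,0]}'
```

```text
time_s: 34.25
ee_pos: [630.0, 253.7, -4.1]
ee_rot: [180.0, -0.0, 89.9]
force: [-2.1, -0.1, 5.5]
gripper_width: 54.6
gripper_force: 15.0
```

Contact. I'll open a little, rise clear and check everything.

```bash
python3 -m jog '{"jaw":[57,60,62,64,66,66,66,66,66,66],"slide":[[0,0,0],[0,0,0],[0,0,0],[0,0,0],[0,0,-0.3],[0,0,-0.6],[0,0,-1],[0,0,-1],[0,0,-1],[0,0,-1]],"spin":[0,0,0,0,0,0,0,0,0,0]}'
python3 -m jog '{"jaw":[66,66,66,66,66,66,66,66,66,66],"slide":[[0,-1,0],[0,-1,0],[0,-1,0],[0,-1,0],[0,-1,0],[0,-1,0],[0,0,0],[0,0,0],[0,0,0],[0,0,0]],"spin":[0,0,0,0,0,0,0,0,0,0]}'
python3 - <<'E'
from h import *
from workcell import env
im=env.grab_frame('scene')[:,:,::-1];T=env.grab_frame('top')[:,:,::-1].copy()
a=cv2.resize(im[150:290,50:450],(800,280));b=cv2.resize(T[110:250,90:410],(731,320));o=np.zeros((600,800,3),np.uint8);o[:280]=a;o[280:,:731]=b;cv2.imwrite('pics/end.png',o)
m=env.camera_model('top');h=cv2.cvtColor(T,cv2.COLOR_BGR2HSV);k=cv2.inRange(h,(8,200,180),(18,255,255))[130:200,140:215];M=cv2.moments(k,True);print(plane(m,(M['m10']/M['m00']+140,M['m01']/M['m00']+130),30))
E
```

```text
time_s: 35.25
ee_pos: [629.9, 253.6, 143.8]
ee_rot: [180.0, -0.0, 89.9]
force: [-0.1, 0.2, -0.2]
gripper_width: 65.9
gripper_force: 0.0
time_s: 36.25
ee_pos: [451.0, 254.1, 141.8]
ee_rot: [180.0, -0.0, 89.9]
force: [-0.5, 0.2, 0.3]
gripper_width: 66.1
gripper_force: 0.0
[628.9449358  256.92282351  30.        ]
```

View pics/end.png

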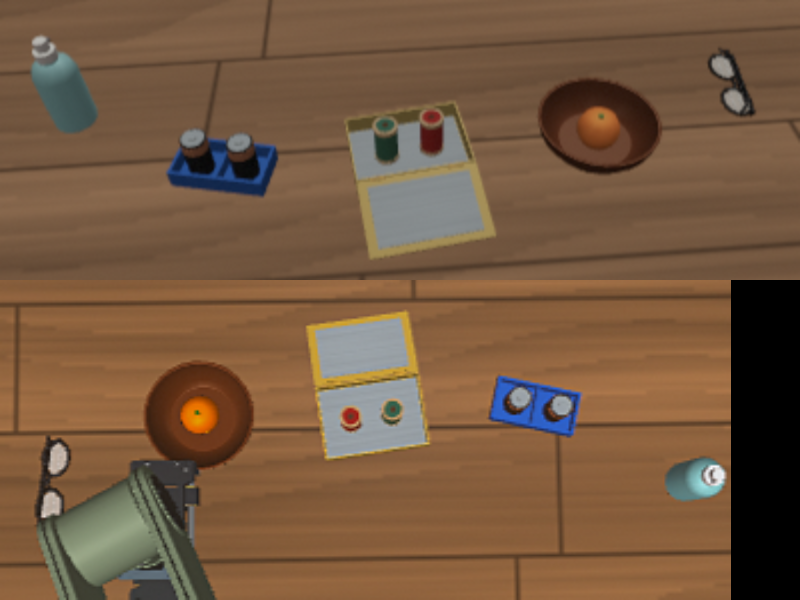

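Both views show everything in place: cells in the two bays (top crop (517,400) and (558,408)), spools upright in the tin (350,418) and (392,410), and the fruit in the bowl (199,414). The bottle and glasses look undisturbed.

```bash
python3 -c "
from workcell import env
print(env.job_done())"
```

```text
the job is handed in; nothing more can be done
None
```

I handed the job in at about 36 s of the 102 s allowed, with no verdict returned: the last pictures show both spools upright in the tin, one cell upright in each tray bay, the naartjie in the bowl, and the bottle and glasses where they were; my first try at one cell closed the fingers on its top, but it stayed standing.

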